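Load two slim cans into their gravity can dispensers

ROBOT

A 6-joint arm with a two-finger parallel gripper is mounted at the origin on the work surface. World frame = base frame: x ahead of the robot, y to its left, z up, the work surface at z = 0. Lengths are in mm, angles in rad, forces in N, time in s.
With the tool pointing down it reaches from about 275 to 750 mm from the base axis. Payload 10.2 kg.
Tool frame: the origin (TCP) lies at the very end of the fingers, on their centre line; the grasp point (between the pads) lies 19 mm behind it; z points along the fingers, y is the line along which they close (so a half turn about z gives the same grasp; the last joint's range is limited). The gripper opens to 85 mm and grips with 20 to 120 N. Pads are 22 mm wide; open, the fingers measure 114 mm over their backs; the gripper's body (76 mm by 85 mm) begins 54 mm behind the grasp point. The pads swing forward as they close: fully open they stand 13 mm farther back than shut.
Start: joints at [0.898, 0.313, 1.498, -0, 1.331, -0.223], TCP at [228.275, 472.781, 231.294] pointing down, gripper open.
Joint ranges: [-2.94, 2.94], [-0.97, 2.17], [0.19, 2.56], [-1.23, 4.37], [0.02, 3.11], [-2.88, 2.88]. Speed limits (rad/s): [2.39, 2.39, 3.01, 3.14, 3.14, 3.14].

INTERFACE

Orientations are given as a unit quaternion [w, x, y, z].
In Python, from rig import * gives the robot as it stands. The module is installed in compiled form; this text tells all that it offers.
- The arm moves only by the shell command python3 -m crank 'ROWS' [FORCE]. ROWS is JSON, a list that holds one entry, the list of rows, each a list of 7 numbers: the shift along the tool's x, y, z in units of 25 mm (1.0 is 25 mm), then the turn, a rotation vector about the tool's x, y, z in units of 8 degrees (1.0 is 8 degrees), then the finger opening in mm, from 0 to 85.4. A call has exactly 8 rows; each row shifts and turns the commanded pose from where the row before left it, along the tool's axes as they then stand; what a row does not reach is not made up. A row lasts 1/10 s, in which the tool goes at most 50 mm and 8.59 degrees, less where a joint would pass 70% of its speed; a pose out of reach is approached as far as the arm can. A call is refused whole if a number of a shift passes 1 or a number of a turn 1, either way. A call with a gripper value outside its range is refused whole. The fingers move at their own pace and stop on an object; FORCE is the grip in N (left out, the last holds). Time passes only in rows, so rows that do not move let the fingers close, or fill a call up. It gives the time, the measured TCP pose, the force, the opening and the grip force at its end, in the units of the state.
- sense(): the state, without advancing time (a new reading comes with each control period).
- capture(name): name is "scene" or "top" or "wrist"; returns the picture (400x640x3 uint8, blue, green, red); there is no depth.
- camera_model(name): a dict with "fx", "fy", "cx", "cy" (pixels), "world_from_camera" (4x4, takes a point from camera to world coordinates); the wrist camera has in their place "T_tool_cam" (4x4, takes a point from camera to tool coordinates, whose origin is the TCP and whose axes are the flange's). Camera axes: x right, y up, looking along -z (the intrinsics and any distortion apply to the point x, -y, -z); pixel columns grow to the right and rows downward; lengths in mm; the calibration is good to about 2 mm. The wrist camera is an equidistant fisheye: a pixel r from the principal point sees the ray r / f radians off the axis. A picture is of the moment at which its call begins: read the wrist's pose just before it. camera_model takes no time and is no camera call.
- finish_job(): hands the job in; it is judged then, once.
The state is a dict: "time_s": time; "joints": joint angles; "dq": joint speeds; "tau": joint torques, N m; "eef_pos": TCP position; "ee_rot": TCP orientation; "force": force on the tool from outside, world axes, zero at the start; "wrist_torque": the same for the moment, N m; "grip_width": opening from 0.0 (shut) to 1.0 (fully open); "grip_force": force on a finger pad.
Only numpy, scipy, OpenCV 4.12 (cv2) and the standard library are available. Lean on these libraries where they do the work, as an engineer would, in place of code of your own. Each camera call takes 0.05 s, during which the arm holds its last target. There are 200 camera calls.

TASK

Load the two drinks cans standing on the worktop into the wire can dispensers, the long one in the wide dispenser and the short one in the narrow one: lay each can on its side across the top ramp with its ring-pull to the left as you face the racks, like the cans already in there, and keep hold of it until it rests gently on the ramp - do not drop it in or press it into the wires. Let it roll round by itself to the lower tier, behind the can at the front. Leave the cans already in the racks in their places and do not disturb anything else on the worktop.

Things in the scene. Friction and masses are not known exactly. Their poses are not given: they have to be found in the camera images.
- long_can: the long slim drinks can, to be loaded: plain aluminium with a pale sleeve, 53 mm in diameter, 134 mm long, full, 0.2 to 0.35 kg, standing upright. Smooth; it necks in to 43 mm over the last 6 mm at both ends. Origin at the centre of its foot (flat end); its own z runs along its axis to the ring-pull top
- long_can_mid (a point): middle of the long can, on its axis, 67 mm from either end
- long_can_top (a point): centre of the long can's ring-pull top
- short_can: the short can, to be loaded: the same plain can, 53 mm in diameter but 90 mm long, full, 0.12 to 0.22 kg, standing upright. Origin at the centre of its foot; its own z runs along its axis to the ring-pull top. The two cans may have changed places
- short_can_mid (a point): middle of the short can, on its axis, 45 mm from either end
- short_can_top (a point): centre of the short can's ring-pull top
- wide_rack: dispenser for the long (134 mm) cans: fixed steel-wire gravity rack, one lane, two tiers, 340 mm long (x, -170 to 170), 149 mm wide (y), 180 high. Origin: centre of its footprint on the worktop; x from its front (facing the robot) to its back, y left, z up. Lane 141 mm wide inside, side walls 4 mm, only 28 mm above the ramps. The two racks may have changed places. Cans lie crosswise in it and roll
- wide_rack_inlet (a point): point on the wide rack's top ramp, mid-lane, 45 mm behind its front lip (6 mm high): a good place to lay a can; x, y, z as the rack. Open above. The ramp runs from rack x = -100 mm (surface 152 mm high) down at 9 degrees to x = +100 (120 high). A can (axis 27 mm above the surface) rolls to the back by itself; askew or lengthwise it will not run
- wide_rack_drop (a point): middle of the drop at the wide rack's back, at ramp height: a 66 mm gap behind the top ramp, between cheek plates (rack x 95 to 170 mm, 168 high) and a back grid. A can falls through it to the lower ramp
- wide_rack_stop (a point): middle of the wide rack's front stop, on the lower ramp's front edge. The lower ramp's surface is 66 mm high at the back and 12 mm at the front; the stop is 46 mm high. Cans roll forward and queue behind it
- narrow_rack: dispenser for the short (90 mm) cans: fixed steel-wire gravity rack, one lane, two tiers, 340 mm long (x, -170 to 170), 105 mm wide (y), 180 high. Origin: centre of its footprint on the worktop; x from its front (facing the robot) to its back, y left, z up. Lane 97 mm wide inside, side walls 4 mm, only 28 mm above the ramps. The two racks may have changed places. Cans lie crosswise in it and roll
- narrow_rack_inlet (a point): point on the narrow rack's top ramp, mid-lane, 45 mm behind its front lip (6 mm high): a good place to lay a can; x, y, z as the rack. Open above. The ramp runs from rack x = -100 mm (surface 152 mm high) down at 9 degrees to x = +100 (120 high). A can (axis 27 mm above the surface) rolls to the back by itself; askew or lengthwise it will not run
- narrow_rack_drop (a point): middle of the drop at the narrow rack's back, at ramp height: a 66 mm gap behind the top ramp, between cheek plates (rack x 95 to 170 mm, 168 high) and a back grid. A can falls through it to the lower ramp
- narrow_rack_stop (a point): middle of the narrow rack's front stop, on the lower ramp's front edge. The lower ramp's surface is 66 mm high at the back and 12 mm at the front; the stop is 46 mm high. Cans roll forward and queue behind it
- stock_long: a long can already in the wide dispenser, lying crosswise at its front stop, ring-pull to the left (+y of the rack). Origin in the middle of the can, on its axis
- stock_short: a short can already in the narrow dispenser, lying likewise, ring-pull to the left. Origin in the middle of the can, on its axis
- mug: bystander, leave alone: a white mug, 82 mm across and 92 mm high; origin at the centre of its underside
- soup_tin: bystander, leave alone: a fat soup tin, 73 mm across and 108 mm high, not for the dispensers; origin at the centre of its underside
- jam_jar: bystander, leave alone: a jam jar, 68 mm across and 105 mm high; origin at the centre of its underside
- bowl: bystander, leave alone: a white bowl, 150 mm across and 62 mm high; origin at the centre of its underside
- spatula: bystander, leave alone: a wooden-handled spatula lying flat; origin at the centre of its underside
- sponge: bystander, leave alone: a washing-up sponge, 110 x 70 x 30 mm; origin at the centre of its underside
- pepper_mill: bystander, leave alone: a dark wooden pepper mill, 56 mm across and 145 mm high; origin at the centre of its underside

How it is judged (in metres and radians):
On the way, in this order (a step that is already met when the one before it is completed fails the run):
1. one of the cans, still held in the fingers, rests on the top ramp of its own dispenser, crosswise, ring-pull to the left (((y of long_can_top in the frame of wide_rack above 0.047 m and y of long_can_mid in the frame of wide_rack between -0.012 and 0.012 m and angle between the z axis of long_can and the y axis of wide_rack, either way round below 0.2 rad and x of long_can_mid in the frame of wide_rack between -0.12 and 0.1 m and z of long_can_mid in the frame of wide_rack between 0.13 and 0.2 m and contact force between long_can and wide_rack above 0.4 N and contact force between the fingers and long_can above 0.4 N) or (y of short_can_top in the frame of narrow_rack above 0.025 m and y of short_can_mid in the frame of narrow_rack between -0.012 and 0.012 m and angle between the z axis of short_can and the y axis of narrow_rack, either way round below 0.2 rad and x of short_can_mid in the frame of narrow_rack between -0.12 and 0.1 m and z of short_can_mid in the frame of narrow_rack between 0.13 and 0.2 m and contact force between short_can and narrow_rack above 0.4 N and contact force between the fingers and short_can above 0.4 N))), for 0.1 s.
2. that can has rolled round to the lower tier and the other one, still held, rests likewise on the top ramp of its own dispenser ((((y of long_can_top in the frame of wide_rack above 0.047 m and y of long_can_mid in the frame of wide_rack between -0.012 and 0.012 m and angle between the z axis of long_can and the y axis of wide_rack, either way round below 0.2 rad and x of long_can_mid in the frame of wide_rack between -0.13 and -0.05 m and z of long_can_mid in the frame of wide_rack between 0.02 and 0.085 m) and (y of short_can_top in the frame of narrow_rack above 0.025 m and y of short_can_mid in the frame of narrow_rack between -0.012 and 0.012 m and angle between the z axis of short_can and the y axis of narrow_rack, either way round below 0.2 rad and x of short_can_mid in the frame of narrow_rack between -0.12 and 0.1 m and z of short_can_mid in the frame of narrow_rack between 0.13 and 0.2 m and contact force between short_can and narrow_rack above 0.4 N and contact force between the fingers and short_can above 0.4 N)) or ((y of short_can_top in the frame of narrow_rack above 0.025 m and y of short_can_mid in the frame of narrow_rack between -0.012 and 0.012 m and angle between the z axis of short_can and the y axis of narrow_rack, either way round below 0.2 rad and x of short_can_mid in the frame of narrow_rack between -0.13 and -0.05 m and z of short_can_mid in the frame of narrow_rack between 0.02 and 0.085 m) and (y of long_can_top in the frame of wide_rack above 0.047 m and y of long_can_mid in the frame of wide_rack between -0.012 and 0.012 m and angle between the z axis of long_can and the y axis of wide_rack, either way round below 0.2 rad and x of long_can_mid in the frame of wide_rack between -0.12 and 0.1 m and z of long_can_mid in the frame of wide_rack between 0.13 and 0.2 m and contact force between long_can and wide_rack above 0.4 N and contact force between the fingers and long_can above 0.4 N)))), for 0.1 s.
At the end, for the whole second after the job is handed in: both cans at rest (< 0.03 m/s) on the lower tier of their own racks, behind the front can (middle 50 to 130 mm in front of the rack's centre, within 12 mm of mid-lane), crosswise within 0.2 rad, ring-pull left; the two front cans still at the stops (y of long_can_top in the frame of wide_rack above 0.047 m and y of long_can_mid in the frame of wide_rack between -0.012 and 0.012 m and angle between the z axis of long_can and the y axis of wide_rack, either way round below 0.2 rad and x of long_can_mid in the frame of wide_rack between -0.13 and -0.05 m and z of long_can_mid in the frame of wide_rack between 0.02 and 0.085 m and linear speed of each of long_can, short_can below 0.03 m/s and x of stock_long in the frame of wide_rack between -0.16 and -0.12 m and z of stock_long in the frame of wide_rack between 0.03 and 0.06 m and y of stock_long in the frame of wide_rack between -0.012 and 0.012 m and y of short_can_top in the frame of narrow_rack above 0.025 m and y of short_can_mid in the frame of narrow_rack between -0.012 and 0.012 m and angle between the z axis of short_can and the y axis of narrow_rack, either way round below 0.2 rad and x of short_can_mid in the frame of narrow_rack between -0.13 and -0.05 m and z of short_can_mid in the frame of narrow_rack between 0.02 and 0.085 m and x of stock_short in the frame of narrow_rack between -0.16 and -0.12 m and z of stock_short in the frame of narrow_rack between 0.03 and 0.06 m and y of stock_short in the frame of narrow_rack between -0.012 and 0.012 m); the robot touches nothing.
It fails at once if a held can is pressed on its rack with more than 35 N ((contact force between long_can and wide_rack above 35 N and contact force between the fingers and long_can above 0.4 N) or (contact force between short_can and narrow_rack above 35 N and contact force between the fingers and short_can above 0.4 N)).
It fails at once if another thing on the worktop (mug, soup tin, jam jar, bowl, spatula, sponge, pepper mill) is pushed more than 30 mm or a standing one is tipped over (distance of any of mug, soup_tin, jam_jar, bowl, spatula, sponge, pepper_mill from where it was at the start of the episode above 0.03 m or angle between any of mug, soup_tin, jam_jar, bowl, pepper_mill's own z axis and vertical above 0.5 rad).
It also fails if it takes over 72 s, if anything falls off the work surface, if the arm or the gripper's body presses on something with over 40 N, if the wrist force passes 120 N, or if a joint passes its speed limit or range.

## Working session

There is one attempt and no reset: what is moved stays moved. The work goes in short steps, Python scripts to look and compute and a shell command to move; the robot and the scene stay as the last step left them, time stands still between calls to the robot, and variables do not carry over. Pictures are saved under pics/ and viewed, at most 10 in all, crops included, and the job is handed in when it is done.

```bash
mkdir -p pics; python3 - <<'E'
from rig import *
import cv2,numpy as np
for n in("scene","top"):
    cv2.imwrite(f"pics/{n}0.png",capture(n))
    m=camera_model(n);print(n,{k:(np.round(v,3).tolist()) for k,v in m.items()})
print({k:np.round(v,3).tolist() for k,v in camera_model("wrist").items()})
s=sense();print({k:np.round(v,3).tolist() for k,v in s.items()})
E
```

```text
scene {'fx': 416.481, 'fy': 416.481, 'cx': 318.145, 'cy': 199.41, 'world_from_camera': [[0.184, -0.784, 0.593, 1240.386], [0.983, 0.14, -0.12, -76.24], [0.011, 0.605, 0.796, 1069.763], [0.0, 0.0, 0.0, 1.0]]}
top {'fx': 449.021, 'fy': 449.021, 'cx': 324.809, 'cy': 196.202, 'world_from_camera': [[0.059, 0.977, -0.204, 265.184], [-0.998, 0.057, -0.014, 55.549], [-0.002, 0.205, 0.979, 1551.02], [0.0, 0.0, 0.0, 1.0]]}
{'fx': 309.707, 'fy': 309.707, 'cx': 321.684, 'cy': 195.982, 'T_tool_cam': [[0.001, 0.966, 0.259, 65.077], [1.0, -0.0, -0.001, 0.244], [-0.001, 0.259, -0.966, -141.903], [0.0, 0.0, 0.0, 1.0]]}
{'time_s': 0.1, 'joints': [0.898, 0.313, 1.498, 0.0, 1.331, -0.223], 'dq': [-0.002, -0.003, -0.001, 0.0, -0.003, 0.0], 'tau': [0.004, -41.29, -26.014, -0.0, 0.003, 0.0], 'eef_pos': [228.135, 472.603, 230.816], 'ee_rot': [-0.0, 0.223, 0.975, -0.001], 'force': [0.286, 0.092, 0.463], 'wrist_torque': [0.019, -0.001, 0.007], 'grip_force': 0.0, 'grip_width': 0.998}
```

View pics/scene0.png

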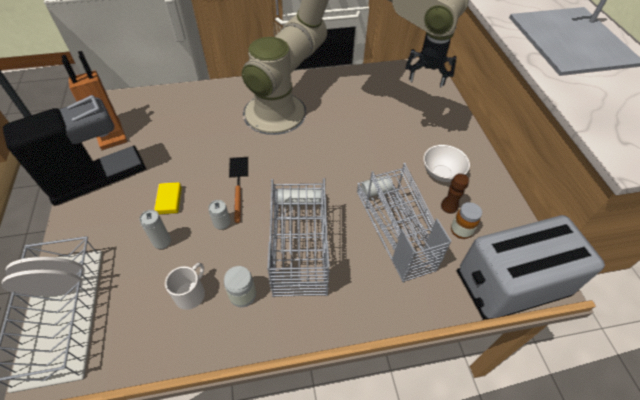

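View pics/top0.png

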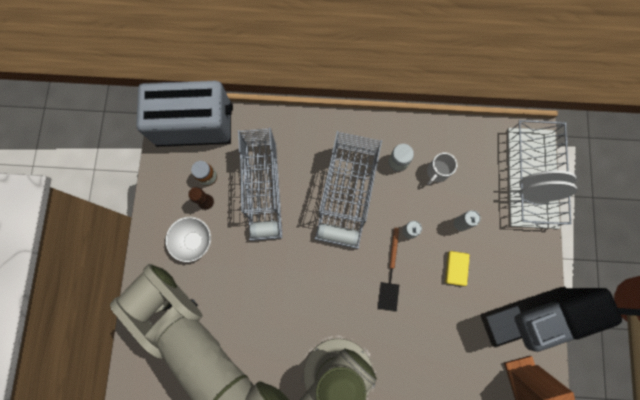

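The top view has the narrow rack around (260,185), the wide rack around (350,190), the short can at (412,230) and the long can at (471,218). I'll enlarge it.

```bash
python3 - <<'E'
import cv2,numpy as np
t=cv2.imread("pics/top0.png")
cv2.imwrite("pics/t1.png",cv2.resize(t[120:260,225:395],None,fx=4.25,fy=4.25,interpolation=cv2.INTER_CUBIC)) 
a=cv2.resize(t[200:250,390:490],None,fx=8,fy=8,interpolation=cv2.INTER_CUBIC)[:, :800]
s=cv2.imread("pics/scene0.png")
cv2.imwrite("pics/t2.png",a)
E
```

```text
(no output)
```

View pics/t1.png

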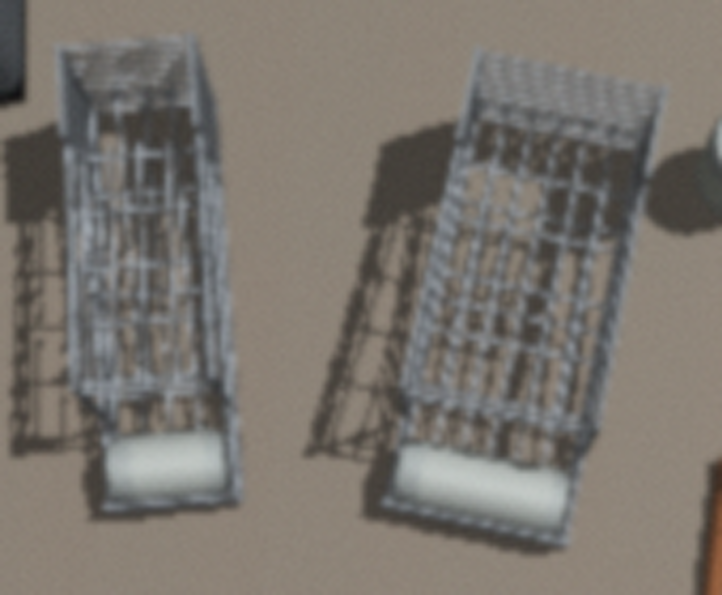

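View pics/t2.png

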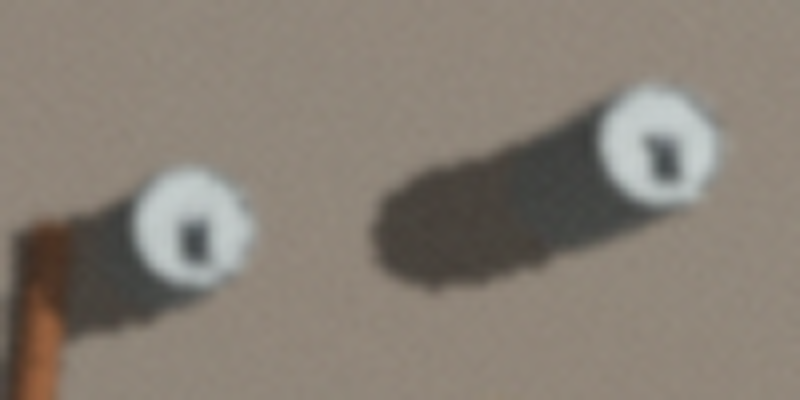

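Enlarged crop readings:
- **Narrow rack:** back top corners (60,48) and (193,40), front stop ends (100,503) and (238,497), stock can centre (166,465).
- **Wide rack:** back top corners (476,52) and (664,92), front stop ends (385,502) and (563,545), stock can centre (484,487).
- **Can tops:** short (193,228), long (660,146).

Next I'll fit the poses and check with an overlay.

```bash
cat > h.py <<'E'
from rig import *
import cv2,numpy as np
from scipy.optimize import least_squares
from scipy.spatial.transform import Rotation as R
def proj(n,P):
    m=camera_model(n);W=np.array(m["world_from_camera"]);P=np.atleast_2d(P)
    c=(P-W[:3,3])@W[:3,:3]
    return np.c_[m["cx"]+m["fx"]*c[:,0]/-c[:,2], m["cy"]-m["fy"]*c[:,1]/-c[:,2]]
def onz(n,uv,z):
    m=camera_model(n);W=np.array(m["world_from_camera"])
    d=W[:3,:3]@np.array([(uv[0]-m["cx"])/m["fx"],-(uv[1]-m["cy"])/m["fy"],-1.])
    return W[:3,3]+d*(z-W[2,3])/d[2]
def rk(p,L):
    c,s=np.cos(p[2]),np.sin(p[2]);L=np.atleast_2d(L)
    return np.c_[p[0]+c*L[:,0]-s*L[:,1],p[1]+s*L[:,0]+c*L[:,1],L[:,2]]
E
cat > fit.py <<'E'
from h import *
c1=lambda *q:np.array(q)/4.25+[225,120]-.38
obs={"narrow":(52.5,c1((60,48),(193,40),(100,503),(238,497),(166,465))),
"wide":(74.5,c1((476,52),(664,92),(385,502),(563,545),(484,487)))}
im={n:cv2.imread(f"pics/{n}0.png") for n in("top","scene")}
big={n:cv2.resize(i,None,fx=4,fy=4,interpolation=cv2.INTER_CUBIC) for n,i in im.items()}
for k,(w,o) in obs.items():
    best=None
    for zb in(168,180):
        L=np.array([[169,w-2,zb],[169,2-w,zb],[-169,w-2,46],[-169,2-w,46],[-140,0,43]])
        f=lambda p:(proj("top",rk(p,L))-o).ravel()
        r=least_squares(f,[500,0,0],x_scale=[100,100,.1]);print(k,zb,r.x.round(3),np.degrees(r.x[2]).round(1),r.fun.round(1))
        if best is None or r.cost<best.cost: best=r
    p=best.x
    for n in im:
        for seg in ([[169,w,168],[169,-w,168]],[[-169,w,46],[-169,-w,46]],[[-100,w-4,152],[-100,4-w,152]],[[-169,w,0],[169,w,0]],[[-169,-w,0],[169,-w,0]],[[-100,w-2,180],[100,w-2,148]],[[-100,2-w,180],[100,2-w,148]]):
            a=(proj(n,rk(p,np.array(seg,float)))*4).astype(int);cv2.line(big[n],tuple(a[0]),tuple(a[1]),(0,0,255),1)
for k,uv,z in(("short",(193/8+390-.4,228/8+200-.4),90),("long",(660/8+390-.4,146/8+200-.4),134)):
    q=onz("top",uv,z);print(k,q.round(1))
    for n in im:
        for zz in (0,z):
            t=np.linspace(0,6.28,40);a=proj(n,np.c_[q[0]+26.5*np.cos(t),q[1]+26.5*np.sin(t),0*t+zz])*4
            cv2.polylines(big[n],[a.astype(int)],True,(0,0,255),1)
cv2.imwrite("pics/ov.png",cv2.resize(big["scene"][620:1220,560:1840],(800,375),interpolation=cv2.INTER_AREA))
cv2.imwrite("pics/ovt.png",big["top"][490:1000,920:1560])
E
python3 fit.py
```

```text
narrow 168 [5.93510e+02 2.93822e+02 1.32000e-01] 7.6 [ 0.2 -0.1 -0.1 -0.4  1.   0.7 -1.4 -0.1  0.3  0.1]
narrow 180 [5.91816e+02 2.92793e+02 1.28000e-01] 7.3 [-0.  -1.   0.  -1.2  1.1  1.1 -1.4  0.5  0.3  0.6]
wide 168 [ 5.90036e+02  2.84500e+00 -1.56000e-01] -8.9 [ 0.3  0.3 -0.  -0.1 -0.1  0.3  0.3 -0.6 -0.5  0.1]
wide 180 [ 5.88342e+02  3.13400e+00 -1.56000e-01] -8.9 [ 0.3 -0.5  0.3 -0.8 -0.2  0.8  0.2 -0.1 -0.6  0.6]
short [ 480.8 -220.9   90. ]
long [ 518.2 -397.9  134. ]
```

View pics/ov.png

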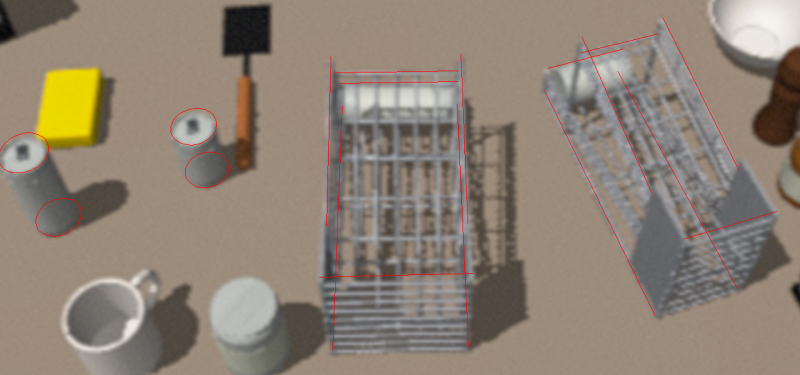

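View pics/ovt.png

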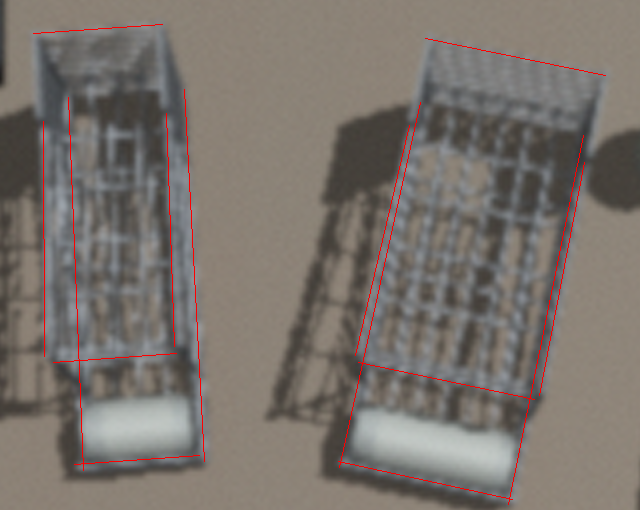

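The overlay shows the wide rack fits to a few mm. The narrow rack and can heights agree roughly. I'll write a small planner, then take one close wrist picture of both racks on the way past.

```bash
cat > plan.py <<'E'
from h import *
def pose():
    s=sense();q=s["ee_rot"];return np.array(s["eef_pos"]),R.from_quat([q[1],q[2],q[3],q[0]])
def tool(az,a,extra=None):
    # az: azimuth (deg) of tool x's horizontal part; tool z is tilted by a deg from down towards az (x goes up)
    A,a=np.radians([az,a]);u=np.array([np.cos(A),np.sin(A),0]);k=np.array([0,0,1.])
    z=u*np.sin(a)-k*np.cos(a);x=u*np.cos(a)+k*np.sin(a)
    Q=R.from_matrix(np.c_[x,np.cross(z,x),z]);return Q if extra is None else extra*Q
def plan(tp,tR,n,p=None,Q=None):
    if p is None:p,Q=pose()
    w=(Q.inv()*tR).as_rotvec()/n
    M=sum((Q*R.from_rotvec(w*k)).as_matrix() for k in range(n))
    d=np.linalg.solve(M,np.array(tp)-p)
    row=np.r_[d/25,np.degrees(w)/8].round(3)
    zs=[p+sum((Q*R.from_rotvec(w*k)).as_matrix()@d for k in range(j)) for j in range(0,n+1,max(1,n//4))]
    print("n",n,"row",row.tolist(),"max",abs(row).max());print(np.round(zs).tolist())
def st():
    p,Q=pose();s=sense();print("t",round(s["time_s"],2),"p",p.round(1),"x",Q.as_matrix()[:,0].round(3),"z",Q.as_matrix()[:,2].round(3),"j",np.round(s["joints"],2),"F",np.round(s["force"],1),"g",round(s["grip_width"],3),round(s["grip_force"],1))
E
python3 -c "
from plan import *
plan([480,130,400],tool(95,0),16)"
```

```text
n 16 row [-1.112, -0.003, -0.423, -0.001, 0.0, 0.463] max 1.112
[[228.0, 473.0, 231.0], [323.0, 415.0, 273.0], [399.0, 335.0, 315.0], [453.0, 238.0, 358.0], [480.0, 130.0, 400.0]]
```

```bash
r='[-1,0,-0.43,0,0,0.46,85]'; python3 -m crank '[[[-1,0,-0.43,0,0,0.46,85],[-1,0,-0.43,0,0,0.46,85],[-1,0,-0.43,0,0,0.46,85],[-1,0,-0.43,0,0,0.46,85],[-1,0,-0.43,0,0,0.46,85],[-1,0,-0.43,0,0,0.46,85],[-1,0,-0.43,0,0,0.46,85],[-1,0,-0.43,0,0,0.46,85]]]' 40; python3 -m crank '[[[-1,0,-0.43,0,0,0.46,85],[-1,0,-0.43,0,0,0.46,85],[-1,0,-0.43,0,0,0.46,85],[-1,0,-0.43,0,0,0.46,85],[-1,0,-0.43,0,0,0.46,85],[-1,0,-0.43,0,0,0.46,85],[-1,0,-0.43,0,0,0.46,85],[-1,0,-0.43,0,0,0.46,85]]]'
python3 - <<'E'
from plan import *
import json
st();p,Q=pose();im=capture("wrist");st()
json.dump([p.tolist(),Q.as_quat().tolist()],open("w1.json","w"))
cv2.imwrite("pics/w1.png",im);cv2.imwrite("pics/w1b.png",cv2.resize(im,(800,500),interpolation=cv2.INTER_CUBIC))
E
```

```text
time_s: 0.9
eef_pos: [383.4, 348.4, 317.3]
ee_rot: [-0.0, 0.465, 0.886, -0.0]
force: [-0.0, 0.0, 0.1]
grip_width: 0.997
grip_force: 0.0
time_s: 1.7
eef_pos: [456.7, 164.6, 403.3]
ee_rot: [-0.0, 0.674, 0.738, -0.0]
force: [1.0, -1.2, 0.2]
grip_width: 0.998
grip_force: 0.0
t 1.7 p [456.7 164.6 403.3] x [-0.091  0.996  0.   ] z [-0.001 -0.    -1.   ] j [0.1  0.17 1.24 0.   1.73 0.01] F [ 1.  -1.2  0.2] g 0.998 0.0
t 1.75 p [457.5 162.  405. ] x [-0.085  0.996 -0.001] z [ 0.002 -0.001 -1.   ] j [ 0.1   0.17  1.24 -0.    1.73  0.01] F [-0.1 -2.4  1.3] g 0.993 0.0
```

View pics/w1b.png

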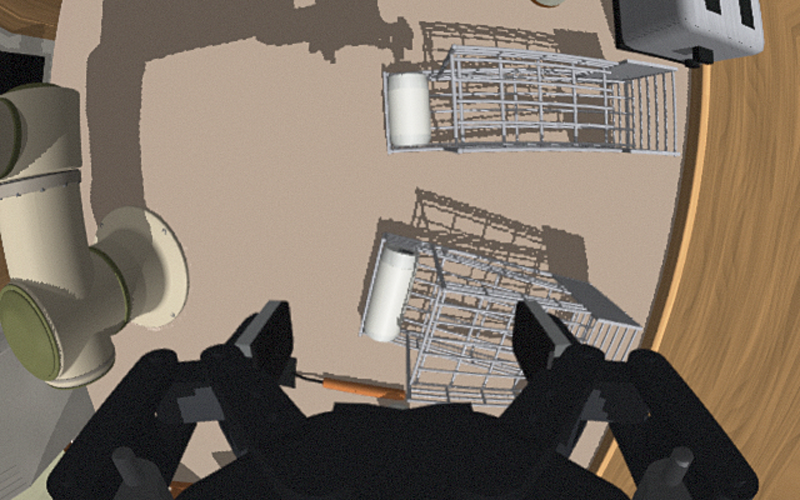

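In the wrist view the narrow rack's front stop ends are at (385,70) and (388,152), with back corners (677,67) and (677,153) and its can at (409,110). The wide rack's front stop ends are at (381,235) and (361,335), with its can at (390,295). I'll combine these with the top view.

```bash
cat > fit2.py <<'E'
from plan import *
import json
p0,q0=json.load(open("w1.json"));Q0=R.from_quat(q0);m=camera_model("wrist");T=np.array(m["T_tool_cam"])
def pw(P):
    t=(np.atleast_2d(P)-p0)@Q0.as_matrix();c=(t-T[:3,3])@T[:3,:3]
    v=np.c_[c[:,0],-c[:,1]];r=np.linalg.norm(v,axis=1);th=np.arctan2(r,-c[:,2])
    return np.array([m["cx"],m["cy"]])+m["fx"]*(th/r)[:,None]*v
c1=lambda *q:np.array(q)/4.25+[225,120]-.38
D={"narrow":(52.5,c1((60,48),(193,40),(100,503),(238,497),(166,465)),np.array([(385,70),(388,152),(409,110),(677,67),(677,153)])/1.25),
"wide":(74.5,c1((476,52),(664,92),(385,502),(563,545),(484,487)),np.array([(381,235),(361,335),(390,295)])/1.25)}
for k,(w,o,ow) in D.items():
  for zb in(168,180):
    L=np.array([[169,w-2,zb],[169,2-w,zb],[-169,w-2,46],[-169,2-w,46],[-140,0,43.]])
    Lw=L[[2,3,4,0,1][:len(ow)]]
    fw=lambda p:(pw(rk(p,Lw))-ow).ravel()
    ft=lambda p:(proj("top",rk(p,L))-o).ravel()
    for nm,f in(("w",fw),("both",lambda p:np.r_[fw(p),2*ft(p)])):
        r=least_squares(f,[590,100,0],x_scale=[100,100,.1]);print(k,zb,nm,r.x.round(1)[:2],np.degrees(r.x[2]).round(2),r.fun.round(1))
E
python3 fit2.py
```

```text
narrow 168 w [594.9 294.8] 8.17 [-0.4  1.8  0.5 -1.9  0.2 -0.3 -1.3  0.6  0.7 -0.1]
narrow 168 both [594.1 294.4] 7.88 [-0.8  1.6 -0.2 -2.2 -0.3 -0.5 -1.5  1.3  0.2  0.7 -0.5 -0.5 -1.  -1.4
  2.3  1.  -2.6 -0.9  0.7 -0.3]
narrow 180 w [592.  294.2] 8.08 [-2.2  1.9 -1.4 -1.8 -1.6 -0.2  2.3 -0.4  4.3  0.7]
narrow 180 both [591.9 293.6] 7.73 [-2.2  1.7 -1.7 -2.1 -1.7 -0.4  2.4  0.7  3.9  1.8 -1.3 -1.8 -1.2 -2.6
  2.4  2.4 -2.5  0.6  0.8  1.1]
wide 168 w [592.5   8.9] -7.38 [-0.3  3.2 -0.2 -1.3  0.5 -2.4]
wide 168 both [590.7   3.3] -8.98 [ 0.2  3.9 -2.  -1.2 -0.3 -1.5  0.4  0.2 -0.3 -0.4 -0.5  0.1  0.3 -1.6
 -1.4 -0.2]
wide 180 w [592.5   8.9] -7.38 [-0.3  3.2 -0.2 -1.3  0.5 -2.4]
wide 180 both [589.6   3.5] -8.98 [-0.5  3.7 -2.6 -1.3 -1.  -1.7  0.4 -1.8  0.5 -2.2 -0.7  0.8  0.2 -1.
 -1.5  0.4]
```

```bash
cat > a.py <<'E'
from plan import *
st()
Q=tool(57,45);d=Q.as_matrix()[:,2];g=np.array([518,-398,72]);t=g+16*d;pre=t-110*d;hi=pre+[0,0,160]
print(t.round(),pre.round(),hi.round())
plan(hi,Q,32)
plan(pre,Q,8,hi,Q);plan(t,Q,8,pre,Q)
E
python3 a.py
```

```text
t 1.75 p [457.5 162.  405. ] x [-0.085  0.996 -0.001] z [ 0.002 -0.001 -1.   ] j [ 0.1   0.17  1.24 -0.    1.73  0.01] F [-0.1 -2.4  1.3] g 0.993 0.0
[ 524. -389.   61.] [ 482. -454.  138.] [ 482. -454.  298.]
n 32 row [-0.773, 0.2, -0.151, -0.058, 0.169, 0.14] max 0.773
[[458.0, 162.0, 405.0], [499.0, 6.0, 423.0], [516.0, -154.0, 412.0], [509.0, -311.0, 370.0], [482.0, -454.0, 298.0]]
n 8 row [-0.566, 0.0, 0.566, 0.0, 0.0, 0.0] max 0.566
[[482.0, -454.0, 298.0], [482.0, -454.0, 258.0], [482.0, -454.0, 218.0], [482.0, -454.0, 178.0], [482.0, -454.0, 138.0]]
n 8 row [0.0, 0.0, 0.55, 0.0, 0.0, 0.0] max 0.55
[[482.0, -454.0, 138.0], [492.0, -437.0, 119.0], [503.0, -421.0, 100.0], [514.0, -405.0, 80.0], [524.0, -389.0, 61.0]]
```

```bash
python3 -m crank '[[[-0.77,0.2,-0.15,-0.06,0.17,0.14,85],[-0.77,0.2,-0.15,-0.06,0.17,0.14,85],[-0.77,0.2,-0.15,-0.06,0.17,0.14,85],[-0.77,0.2,-0.15,-0.06,0.17,0.14,85],[-0.77,0.2,-0.15,-0.06,0.17,0.14,85],[-0.77,0.2,-0.15,-0.06,0.17,0.14,85],[-0.77,0.2,-0.15,-0.06,0.17,0.14,85],[-0.77,0.2,-0.15,-0.06,0.17,0.14,85]]]' >/dev/null; python3 -m crank '[[[-0.77,0.2,-0.15,-0.06,0.17,0.14,85],[-0.77,0.2,-0.15,-0.06,0.17,0.14,85],[-0.77,0.2,-0.15,-0.06,0.17,0.14,85],[-0.77,0.2,-0.15,-0.06,0.17,0.14,85],[-0.77,0.2,-0.15,-0.06,0.17,0.14,85],[-0.77,0.2,-0.15,-0.06,0.17,0.14,85],[-0.77,0.2,-0.15,-0.06,0.17,0.14,85],[-0.77,0.2,-0.15,-0.06,0.17,0.14,85]]]' >/dev/null; sed -i 's/Q,32)/Q,16)/' a.py; python3 a.py
```

```text
t 3.35 p [ 518.2 -149.8  409.3] x [0.192 0.903 0.385] z [ 0.154  0.36  -0.92 ] j [-0.69  0.29  1.13  0.4   1.82 -0.38] F [ 0.2 -1.1  0.3] g 0.992 0.0
[ 524. -389.   61.] [ 482. -454.  138.] [ 482. -454.  298.]
n 16 row [-0.78, 0.197, -0.167, -0.059, 0.167, 0.143] max 0.78
[[518.0, -150.0, 409.0], [518.0, -230.0, 393.0], [511.0, -309.0, 369.0], [499.0, -383.0, 337.0], [482.0, -454.0, 298.0]]
n 8 row [-0.566, 0.0, 0.566, 0.0, 0.0, 0.0] max 0.566
[[482.0, -454.0, 298.0], [482.0, -454.0, 258.0], [482.0, -454.0, 218.0], [482.0, -454.0, 178.0], [482.0, -454.0, 138.0]]
n 8 row [0.0, 0.0, 0.55, 0.0, 0.0, 0.0] max 0.55
[[482.0, -454.0, 138.0], [492.0, -437.0, 119.0], [503.0, -421.0, 100.0], [514.0, -405.0, 80.0], [524.0, -389.0, 61.0]]
```

```bash
python3 -m crank '[[[-0.78,0.2,-0.17,-0.06,0.17,0.14,85],[-0.78,0.2,-0.17,-0.06,0.17,0.14,85],[-0.78,0.2,-0.17,-0.06,0.17,0.14,85],[-0.78,0.2,-0.17,-0.06,0.17,0.14,85],[-0.78,0.2,-0.17,-0.06,0.17,0.14,85],[-0.78,0.2,-0.17,-0.06,0.17,0.14,85],[-0.78,0.2,-0.17,-0.06,0.17,0.14,85],[-0.78,0.2,-0.17,-0.06,0.17,0.14,85]]]' >/dev/null; python3 -m crank '[[[-0.78,0.2,-0.17,-0.06,0.17,0.14,85],[-0.78,0.2,-0.17,-0.06,0.17,0.14,85],[-0.78,0.2,-0.17,-0.06,0.17,0.14,85],[-0.78,0.2,-0.17,-0.06,0.17,0.14,85],[-0.78,0.2,-0.17,-0.06,0.17,0.14,85],[-0.78,0.2,-0.17,-0.06,0.17,0.14,85],[-0.78,0.2,-0.17,-0.06,0.17,0.14,85],[-0.78,0.2,-0.17,-0.06,0.17,0.14,85]]]' >/dev/null; 
cat > a2.py <<'E'
from plan import *
Q=tool(57,45);d=Q.as_matrix()[:,2];g=np.array([518,-398,72]);t=g+16*d;pre=t-110*d
st();plan(pre,Q,8);plan(t,Q,8)
E
python3 a2.py
```

```text
t 4.95 p [ 483.8 -454.6  298.8] x [0.376 0.593 0.712] z [ 0.388  0.597 -0.702] j [-1.17  0.79  0.77  0.7   1.99 -0.44] F [-0.3 -0.7 -0.1] g 0.997 0.0
n 8 row [-0.571, -0.013, 0.563, 0.0, -0.007, 0.007] max 0.571
[[484.0, -455.0, 299.0], [483.0, -454.0, 259.0], [483.0, -454.0, 219.0], [482.0, -454.0, 179.0], [482.0, -454.0, 138.0]]
n 8 row [-0.573, -0.013, 1.113, 0.0, -0.007, 0.007] max 1.113
[[484.0, -455.0, 299.0], [494.0, -438.0, 239.0], [504.0, -421.0, 180.0], [514.0, -405.0, 120.0], [524.0, -389.0, 61.0]]
```

```bash
python3 -m crank '[[[-0.57,-0.01,0.56,0,0,0,85],[-0.57,-0.01,0.56,0,0,0,85],[-0.57,-0.01,0.56,0,0,0,85],[-0.57,-0.01,0.56,0,0,0,85],[-0.57,-0.01,0.56,0,0,0,85],[-0.57,-0.01,0.56,0,0,0,85],[-0.57,-0.01,0.56,0,0,0,85],[-0.57,-0.01,0.56,0,0,0,85]]]' >/dev/null; python3 a2.py; python3 -c "
from plan import *
im=capture('wrist');cv2.imwrite('pics/w2.png',im)"
```

```text
t 5.75 p [ 482.9 -453.7  138.4] x [0.376 0.594 0.711] z [ 0.388  0.597 -0.703] j [-1.17  0.89  0.99  0.64  1.73 -0.65] F [ 0.7 -1.  -0.8] g 0.991 0.0
n 8 row [-0.002, -0.004, -0.003, 0.0, -0.006, 0.008] max 0.008
[[483.0, -454.0, 138.0], [483.0, -454.0, 138.0], [482.0, -454.0, 138.0], [482.0, -454.0, 138.0], [482.0, -454.0, 138.0]]
n 8 row [-0.004, -0.004, 0.547, 0.0, -0.006, 0.008] max 0.547
[[483.0, -454.0, 138.0], [493.0, -437.0, 119.0], [504.0, -421.0, 100.0], [514.0, -405.0, 80.0], [524.0, -389.0, 61.0]]
```

View pics/w2.png

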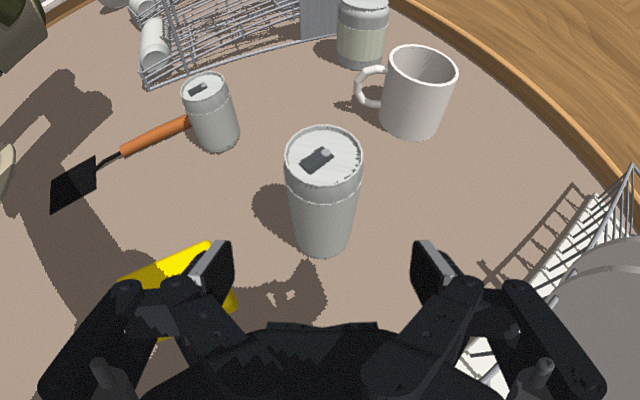

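The long can's top centre is at (323,155), on the finger centre line (about 323). The way in is clear, so I'll advance and grip.

```bash
python3 -m crank '[[[0,0,0.55,0,0,0,85],[0,0,0.55,0,0,0,85],[0,0,0.55,0,0,0,85],[0,0,0.55,0,0,0,85],[0,0,0.55,0,0,0,85],[0,0,0.55,0,0,0,85],[0,0,0.55,0,0,0,85],[0,0,0.55,0,0,0,85]]]' 40;python3 -m crank '[[[0,0,0,0,0,0,45],[0,0,0,0,0,0,45],[0,0,0,0,0,0,45],[0,0,0,0,0,0,45],[0,0,0,0,0,0,45],[0,0,0,0,0,0,45],[0,0,0,0,0,0,45],[0,0,0,0,0,0,45]]]' 40
cat > b.py <<'E'
from plan import *
st()
rp=np.array([590.5,3.0,np.radians(-8.95)])
yaw=rp[2]
# final: tool z leans to rack -y by 45 (a=-45 about az=rack y), then pitched 9deg about rack y so tool y is along ramp
def final(yaw,a=-45):
    Q=tool(90+np.degrees(yaw),a);yv=[-np.sin(yaw),np.cos(yaw),0]
    return R.from_rotvec(np.radians(9)*np.array(yv))*Q
if __name__=="__main__":
    Q=final(yaw);print(Q.as_matrix().round(2).tolist())
    E
E
sed -i '/^    E$/d' b.py; python3 b.py
```

```text
time_s: 6.6
eef_pos: [526.0, -387.5, 61.8]
ee_rot: [-0.182, 0.809, 0.444, 0.34]
force: [0.2, -0.3, 1.0]
grip_width: 0.994
grip_force: 0.0
time_s: 7.4
eef_pos: [525.6, -388.6, 63.1]
ee_rot: [-0.182, 0.809, 0.444, 0.34]
force: [-0.3, -1.9, 5.0]
grip_width: 0.606
grip_force: 42.2
t 7.4 p [ 525.6 -388.6   63.1] x [0.375 0.594 0.711] z [ 0.388  0.596 -0.703] j [-1.07  0.92  1.15  0.68  1.53 -0.7 ] F [-0.3 -1.9  5. ] g 0.606 42.2
[[0.0, 0.98, -0.22], [0.72, -0.15, -0.68], [-0.7, -0.16, -0.7]]
```

```bash
cat > b2.py <<'E'
from b import *
import sys,json
Qg=tool(57,45);Qp,pg=None,None
# grasp recorded
pg=np.array([525.6,-388.6,63.1]);q=[0.809,0.444,0.34,-0.182];Qg=R.from_quat(q)
m=Qg.inv().apply(np.array([518,-398,67])-pg);m[1]=0
ax=Qg.inv().apply([0,0,1.]);
Qf=final(yaw);mid=lambda dx,dy,dz:rk(rp,[[-55+dx,dy,171.8+dz]])[0]
tcp=lambda dx,dy,dz:mid(dx,dy,dz)-Qf.apply(m)
if __name__=="__main__":
    print("m",m.round(1),ax.round(2),Qf.apply(ax).round(3),tcp(0,0,0).round(1))
    up=pg+[0,0,230]
    plan(up,Qg,12)
    plan(tcp(0,0,120),Qf,24,up,Qg)
    plan(tcp(0,0,20),Qf,8,tcp(0,0,120),Qf)
E
python3 b2.py
```

```text
t 7.4 p [ 525.6 -388.6   63.1] x [0.375 0.594 0.711] z [ 0.388  0.596 -0.703] j [-1.07  0.92  1.15  0.68  1.53 -0.7 ] F [-0.3 -1.9  5. ] g 0.606 42.2
m [ -5.7   0.  -11.3] [ 0.71  0.01 -0.7 ] [ 0.162  0.987 -0.007] [533.7   7.9 160. ]
n 12 row [0.545, 0.006, -0.539, 0.0, 0.0, -0.0] max 0.545
[[526.0, -389.0, 63.0], [526.0, -389.0, 121.0], [526.0, -389.0, 178.0], [526.0, -389.0, 236.0], [526.0, -389.0, 293.0]]
n 24 row [0.701, -0.203, 0.05, 0.054, -0.471, -0.137] max 0.701
[[526.0, -389.0, 293.0], [542.0, -296.0, 348.0], [554.0, -188.0, 363.0], [553.0, -82.0, 339.0], [534.0, 8.0, 280.0]]
n 8 row [0.349, 0.078, 0.349, 0.0, 0.0, 0.0] max 0.349
[[534.0, 8.0, 280.0], [534.0, 8.0, 255.0], [534.0, 8.0, 230.0], [534.0, 8.0, 205.0], [534.0, 8.0, 180.0]]
```

```bash
python3 -m crank '[[[0.3,0,-0.3,0,0,0,45],[0.8,0,-0.8,0,0,0,45],[0.9,0,-0.9,0,0,0,45],[0.9,0,-0.9,0,0,0,45],[0.9,0,-0.9,0,0,0,45],[0.9,0,-0.9,0,0,0,45],[0.9,0,-0.9,0,0,0,45],[0.5,0,-0.5,0,0,0,45]]]' 60
python3 -m crank '[[[0.7,-0.2,0.05,0.05,-0.47,-0.14,45],[0.7,-0.2,0.05,0.05,-0.47,-0.14,45],[0.7,-0.2,0.05,0.05,-0.47,-0.14,45],[0.7,-0.2,0.05,0.05,-0.47,-0.14,45],[0.7,-0.2,0.05,0.05,-0.47,-0.14,45],[0.7,-0.2,0.05,0.05,-0.47,-0.14,45],[0.7,-0.2,0.05,0.05,-0.47,-0.14,45],[0.7,-0.2,0.05,0.05,-0.47,-0.14,45]]]'
python3 -c "
from b2 import *
plan(tcp(0,0,120),Qf,16)"
```

```text
time_s: 8.2
eef_pos: [523.7, -388.4, 280.8]
ee_rot: [-0.181, 0.809, 0.444, 0.339]
force: [0.2, 0.2, -2.7]
grip_width: 0.606
grip_force: 62.9
time_s: 9.0
eef_pos: [545.5, -260.3, 342.0]
ee_rot: [-0.057, 0.827, 0.546, 0.118]
force: [0.1, 0.5, -2.5]
grip_width: 0.603
grip_force: 62.8
t 9.0 p [ 545.5 -260.3  342. ] x [0.375 0.891 0.256] z [ 0.133  0.222 -0.966] j [-0.75  0.45  1.04  0.26  1.7  -0.32] F [ 0.1  0.5 -2.5] g 0.603 62.8
n 16 row [0.692, -0.198, 0.01, 0.056, -0.471, -0.137] max 0.692
[[545.0, -260.0, 342.0], [552.0, -189.0, 351.0], [553.0, -118.0, 343.0], [548.0, -51.0, 319.0], [534.0, 8.0, 280.0]]
```

```bash
python3 -m crank '[[[0.69,-0.2,0.01,0.05,-0.47,-0.14,45],[0.69,-0.2,0.01,0.06,-0.47,-0.14,45],[0.69,-0.2,0.01,0.06,-0.47,-0.14,45],[0.69,-0.2,0.01,0.06,-0.47,-0.14,45],[0.69,-0.2,0.01,0.06,-0.47,-0.14,45],[0.69,-0.2,0.01,0.06,-0.47,-0.14,45],[0.69,-0.2,0.01,0.06,-0.47,-0.14,45],[0.69,-0.2,0.01,0.06,-0.47,-0.14,45]]]' >/dev/null
python3 -m crank '[[[0.69,-0.2,0.01,0.05,-0.47,-0.14,45],[0.69,-0.2,0.01,0.06,-0.47,-0.14,45],[0.69,-0.2,0.01,0.06,-0.47,-0.14,45],[0.69,-0.2,0.01,0.06,-0.47,-0.14,45],[0.69,-0.2,0.01,0.06,-0.47,-0.14,45],[0.69,-0.2,0.01,0.06,-0.47,-0.14,45],[0.69,-0.2,0.01,0.06,-0.47,-0.14,45],[0.69,-0.2,0.01,0.06,-0.47,-0.14,45]]]' 
python3 -c "
from b2 import *
plan(tcp(0,0,30),Qf,8)"
```

```text
time_s: 10.6
eef_pos: [531.9, 7.8, 280.4]
ee_rot: [0.19, 0.679, 0.624, -0.338]
force: [0.0, -0.3, -2.5]
grip_width: 0.609
grip_force: 62.9
t 10.6 p [531.9   7.8 280.4] x [-0.007  0.718 -0.697] z [-0.222 -0.68  -0.699] j [ 0.11  0.54  1.24 -0.72  1.72  0.22] F [ 0.  -0.3 -2.5] g 0.609 62.9
n 8 row [0.316, 0.081, 0.313, -0.002, -0.001, 0.007] max 0.316
[[532.0, 8.0, 280.0], [532.0, 8.0, 258.0], [533.0, 8.0, 235.0], [533.0, 8.0, 213.0], [534.0, 8.0, 190.0]]
```

```bash
python3 -m crank '[[[0.32,0.08,0.31,0,0,0,45],[0.32,0.08,0.31,0,0,0,45],[0.32,0.08,0.31,0,0,0,45],[0.32,0.08,0.31,0,0,0,45],[0.32,0.08,0.31,0,0,0,45],[0.32,0.08,0.31,0,0,0,45],[0.32,0.08,0.31,0,0,0,45],[0.32,0.08,0.31,0,0,0,45]]]' >/dev/null
python3 - <<'E'
from b2 import *
plan(tcp(0,0,0),Qf,8)
ims={n:capture(n) for n in("scene","top","wrist")}
for n,i in ims.items(): cv2.imwrite(f"pics/{n}3.png",i)
# expected can ends overlaid (current)
p,Q=pose();c=p+Q.apply(m);a=Q.apply(ax);print("mid",c.round(1))
L=np.zeros((600,800,3),np.uint8)
L[:300,:400]=cv2.resize(ims["scene"][165:315,220:420],(400,300),interpolation=cv2.INTER_CUBIC)
L[:300,400:]=cv2.resize(ims["top"][120:270,280:480],(400,300),interpolation=cv2.INTER_CUBIC)
L[300:,:480]=cv2.resize(ims["wrist"],(480,300),interpolation=cv2.INTER_AREA)
cv2.imwrite("pics/c3.png",L)
E
```

```text
t 11.4 p [534.    8.3 189.9] x [-0.004  0.719 -0.695] z [-0.221 -0.679 -0.701] j [ 0.11  0.62  1.35 -0.71  1.57  0.34] F [ 0.2 -0.2 -2.2] g 0.606 62.9
n 8 row [0.103, 0.023, 0.107, -0.001, -0.003, 0.005] max 0.107
[[534.0, 8.0, 190.0], [534.0, 8.0, 182.0], [534.0, 8.0, 175.0], [534.0, 8.0, 167.0], [534.0, 8.0, 160.0]]
mid [536.4  11.9 202.1]
```

View pics/c3.png

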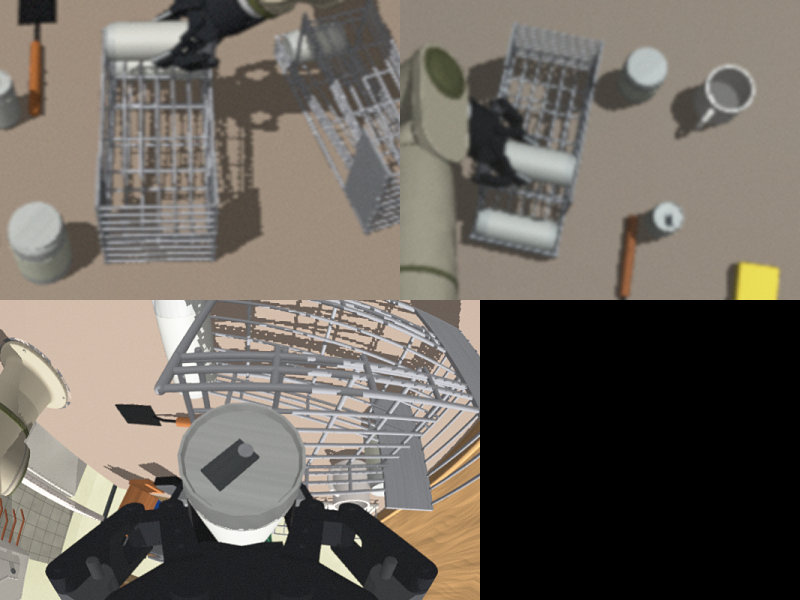

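The can hangs level over the wide rack, crosswise with its ring-pull to the left and about 30 mm up. Its foot end in the top panel is near (575,167). I'll check the lateral position against the top image numerically.

```bash
python3 - <<'E'
from b2 import *
p,Q=pose();c=p+Q.apply(m);a=Q.apply(ax)
im=cv2.cvtColor(cv2.imread("pics/top3.png"),cv2.COLOR_BGR2GRAY).astype(np.float32)
from scipy.ndimage import map_coordinates as mc
def prof(c,a,ss,off):
    v=[]
    for o in off:
        P=proj("top",[c+s*a+[o,0,0] for s in ss]);v.append(mc(im,[P[:,1],P[:,0]],order=1))
    return np.mean(v,0).round().astype(int).tolist()
ss=np.arange(-88,-45,3);print(ss.tolist());print(prof(c,a,ss,(-8,0,8)))
yv=np.array([-np.sin(yaw),np.cos(yaw),0]);sc=rk(rp,[[-140,0,43]])[0]
ss=np.arange(-90,-54,3);print(ss.tolist(),prof(sc,yv,ss,(-6,0,6)),prof(sc,yv,-ss,(-6,0,6)))
E
```

```text
t 11.55 p [533.9   8.3 190.2] x [-0.005  0.719 -0.695] z [-0.222 -0.679 -0.7  ] j [ 0.11  0.62  1.35 -0.71  1.57  0.34] F [ 0.   0.4 -2.3] g 0.604 62.9
[-88, -85, -82, -79, -76, -73, -70, -67, -64, -61, -58, -55, -52, -49, -46]
[138, 138, 137, 137, 136, 135, 133, 146, 167, 180, 184, 186, 188, 189, 190]
[-90, -87, -84, -81, -78, -75, -72, -69, -66, -63, -60, -57] [137, 137, 138, 138, 138, 136, 130, 131, 156, 176, 185, 189] [69, 68, 68, 68, 67, 70, 83, 114, 149, 166, 172, 175]
```

```bash
python3 -m crank '[[[0.11,0.02,0.11,0,0,0,45],[0.11,0.02,0.11,0,0,0,45],[0.11,0.02,0.11,0,0,0,45],[0.11,0.02,0.11,0,0,0,45],[0.11,0.02,0.11,0,0,0,45],[0.09,0.02,0.09,0,0,0,45],[0.01,0,0.01,0,0,0,45],[0,0,0,0,0,0,45]]]' 
python3 -m crank '[[[0.01,0.002,0.01,0,0,0,45],[0.01,0.002,0.01,0,0,0,45],[0.01,0.002,0.01,0,0,0,45],[0.01,0.002,0.01,0,0,0,45],[0.01,0.002,0.01,0,0,0,45],[0.01,0.002,0.01,0,0,0,45],[0.01,0.002,0.01,0,0,0,45],[0,0,0,0,0,0,45]]]'
```

```text
time_s: 12.35
eef_pos: [533.3, 8.6, 167.7]
ee_rot: [0.19, 0.679, 0.623, -0.337]
force: [0.1, -0.3, -2.2]
grip_width: 0.606
grip_force: 62.9
time_s: 13.15
eef_pos: [533.2, 8.6, 165.1]
ee_rot: [0.19, 0.679, 0.623, -0.337]
force: [-0.2, 0.2, -2.4]
grip_width: 0.605
grip_force: 62.9
```

```bash
python3 -m crank '[[[0.01,0.002,0.01,0,0,0,45],[0.01,0.002,0.01,0,0,0,45],[0.01,0.002,0.01,0,0,0,45],[0.01,0.002,0.01,0,0,0,45],[0.01,0.002,0.01,0,0,0,45],[0.01,0.002,0.01,0,0,0,45],[0.01,0.002,0.01,0,0,0,45],[0,0,0,0,0,0,45]]]' | grep -E 'pos|^force'
```

```text
eef_pos: [533.1, 8.6, 162.6]
force: [0.0, -0.3, -2.2]
```

```bash
python3 -m crank '[[[0.01,0.002,0.01,0,0,0,45],[0.01,0.002,0.01,0,0,0,45],[0.01,0.002,0.01,0,0,0,45],[0.01,0.002,0.01,0,0,0,45],[0,0,0,0,0,0,45],[0,0,0,0,0,0,45],[0,0,0,0,0,0,45],[0,0,0,0,0,0,45]]]' | grep -E 'pos|^force'
```

```text
eef_pos: [533.2, 8.6, 161.3]
force: [-0.1, -0.5, -2.0]
```

```bash
python3 -m crank '[[[0.01,0.002,0.01,0,0,0,45],[0.01,0.002,0.01,0,0,0,45],[0.01,0.002,0.01,0,0,0,45],[0.01,0.002,0.01,0,0,0,45],[0,0,0,0,0,0,45],[0,0,0,0,0,0,45],[0,0,0,0,0,0,45],[0,0,0,0,0,0,45]]]' | grep -E 'pos|^force'
```

```text
eef_pos: [533.1, 8.6, 159.9]
force: [0.5, 0.2, -2.4]
```

```bash
python3 -m crank '[[[0.01,0.002,0.01,0,0,0,45],[0.01,0.002,0.01,0,0,0,45],[0.01,0.002,0.01,0,0,0,45],[0,0,0,0,0,0,45],[0,0,0,0,0,0,45],[0,0,0,0,0,0,45],[0,0,0,0,0,0,45],[0,0,0,0,0,0,45]]]' | grep -E 'pos|^force'
```

```text
eef_pos: [533.4, 8.5, 159.7]
force: [-0.5, 0.6, 5.8]
```

Contact came at the predicted height with about 8 N on the ramp. I'll ease the fingers open and lift straight up.

```bash
python3 -m crank '[[[0,0,0,0,0,0,62],[0,0,0,0,0,0,62],[0,0,0,0,0,0,62],[-0.3,-0.06,-0.3,0,0,0,70],[-0.5,-0.1,-0.5,0,0,0,75],[-0.7,-0.15,-0.7,0,0,0,80],[-0.8,-0.17,-0.8,0,0,0,85],[-0.9,-0.2,-0.9,0,0,0,85]]]'
python3 -m crank '[[[-0.9,-0.2,-0.9,0,0,0,85],[-0.7,-0.15,-0.7,0,0,0,85],[0,0,0,0,0,0,85],[0,0,0,0,0,0,85],[0,0,0,0,0,0,85],[0,0,0,0,0,0,85],[0,0,0,0,0,0,85],[0,0,0,0,0,0,85]]]'
python3 - <<'E'
from plan import *
st()
ims={n:capture(n) for n in("scene","top")}
from b import rp
for n,i in ims.items(): cv2.imwrite(f"pics/{n}4.png",i)
g=cv2.cvtColor(ims["top"],cv2.COLOR_BGR2GRAY);g3=cv2.cvtColor(cv2.imread("pics/top0.png"),cv2.COLOR_BGR2GRAY)
# brightness along the lane, lower tier axis heights and upper tier
for nm,zf in(("low",lambda x:12+54*(x+170)/340+40),("up",lambda x:136-.16*x+45)):
    xs=np.arange(-165,171,15)
    for G in(g3,g):
        v=[np.mean([G[tuple(proj("top",rk(rp,[[x,y,zf(x)]]))[0][::-1].round().astype(int))] for y in range(-60,0,6)]) for x in xs]
        print(nm,np.round(v).astype(int).tolist())
E
```

```text
time_s: 17.15
eef_pos: [534.3, 8.0, 275.6]
ee_rot: [0.19, 0.68, 0.623, -0.337]
force: [0.6, 0.4, -0.5]
grip_width: 0.995
grip_force: 0.0
time_s: 17.95
eef_pos: [534.9, 7.7, 330.1]
ee_rot: [0.19, 0.679, 0.623, -0.337]
force: [-0.7, 0.5, -0.4]
grip_width: 0.997
grip_force: 0.0
t 17.95 p [534.9   7.7 330.1] x [-0.005  0.719 -0.695] z [-0.221 -0.679 -0.7  ] j [ 0.11  0.51  1.15 -0.73  1.8   0.14] F [-0.7  0.5 -0.4] g 0.997 0.0
t 18.05 p [535.    7.7 330.2] x [-0.005  0.719 -0.695] z [-0.221 -0.679 -0.7  ] j [ 0.11  0.51  1.15 -0.73  1.8   0.14] F [ 0.3  0.4 -0.7] g 0.996 0.0
low [107, 170, 194, 133, 105, 92, 125, 107, 100, 116, 101, 104, 116, 114, 110, 114, 87, 76, 92, 71, 80, 104, 124]
low [111, 174, 199, 136, 108, 94, 128, 110, 103, 119, 99, 89, 114, 141, 143, 129, 89, 77, 95, 74, 81, 106, 128]
up [178, 184, 103, 99, 112, 104, 101, 104, 99, 111, 107, 109, 106, 91, 85, 78, 82, 74, 74, 96, 100, 123, 125]
up [181, 188, 105, 101, 115, 108, 103, 107, 101, 107, 95, 129, 161, 140, 90, 81, 83, 76, 76, 98, 103, 126, 128]
```

```bash
cat > c.py <<'E'
from plan import *
Q=tool(60,45);d=Q.as_matrix()[:,2];g=np.array([481,-221,50]);t=g+16*d;pre=t-110*d;hi=pre+[0,0,150]
E
python3 - <<'E'
from c import *
from b import rp
st()
# short can top from w2
m=camera_model("wrist");T=np.array(m["T_tool_cam"])
p0=np.array([482.5,-453.7,138.4]);x=np.array([.376,.594,.711]);z=np.array([.388,.597,-.703]);Rm=np.c_[x,np.cross(z,x),z]
v=np.array([206-m["cx"],88-m["cy"]]);r=np.hypot(*v);th=r/m["fx"]
dc=np.array([v[0]/r*np.sin(th),-v[1]/r*np.sin(th),-np.cos(th)])
o=p0+Rm@T[:3,3];dw=Rm@T[:3,:3]@dc;print("short top from wrist",(o+dw*(90-o[2])/dw[2]).round(1))
print(hi.round(),pre.round(),t.round())
plan(hi,Q,24);plan(pre,Q,8,hi,Q)
g=cv2.cvtColor(capture("top"),cv2.COLOR_BGR2GRAY)
for nm,zf in(("low",lambda x:12+54*(x+170)/340+40),("up",lambda x:136-.16*x+45)):
    xs=np.arange(-165,171,15)
    print(nm,[int(np.mean([g[tuple(proj("top",rk(rp,[[x,y,zf(x)]]))[0][::-1].round().astype(int))] for y in range(-60,0,6)])) for x in xs])
E
```

```text
t 18.05 p [535.    7.7 330.2] x [-0.005  0.719 -0.695] z [-0.221 -0.679 -0.7  ] j [ 0.11  0.51  1.15 -0.73  1.8   0.14] F [ 0.3  0.4 -0.7] g 0.996 0.0
t 18.05 p [535.    7.7 330.2] x [-0.005  0.719 -0.695] z [-0.221 -0.679 -0.7  ] j [ 0.11  0.51  1.15 -0.73  1.8   0.14] F [ 0.3  0.4 -0.7] g 0.996 0.0
short top from wrist [ 484.7 -231.7   90. ]
[ 448. -279.  266.] [ 448. -279.  116.] [ 487. -211.   39.]
n 24 row [-0.553, -0.009, 0.137, -0.054, 0.47, 0.123] max 0.553
[[535.0, 8.0, 330.0], [524.0, -70.0, 361.0], [502.0, -152.0, 361.0], [474.0, -226.0, 327.0], [448.0, -279.0, 266.0]]
n 8 row [-0.53, 0.0, 0.53, 0.0, 0.0, 0.0] max 0.53
[[448.0, -279.0, 266.0], [448.0, -279.0, 229.0], [448.0, -279.0, 191.0], [448.0, -279.0, 154.0], [448.0, -279.0, 116.0]]
low [110, 173, 198, 136, 108, 94, 127, 109, 102, 116, 88, 101, 139, 158, 120, 117, 89, 77, 95, 74, 81, 106, 127]
up [181, 187, 105, 101, 114, 107, 103, 105, 93, 91, 132, 165, 145, 94, 86, 81, 84, 75, 75, 98, 102, 125, 128]
```

The can is on the lower tier, rolling forward. Next is the short can.

```bash
python3 -m crank '[[[-0.55,0,0.14,-0.05,0.47,0.12,85],[-0.55,0,0.14,-0.05,0.47,0.12,85],[-0.55,0,0.14,-0.05,0.47,0.12,85],[-0.55,0,0.14,-0.05,0.47,0.12,85],[-0.55,0,0.14,-0.05,0.47,0.12,85],[-0.55,0,0.14,-0.05,0.47,0.12,85],[-0.55,0,0.14,-0.05,0.47,0.12,85],[-0.55,0,0.14,-0.05,0.47,0.12,85]]]'>/dev/null
python3 -m crank '[[[-0.55,0,0.14,-0.05,0.47,0.12,85],[-0.55,0,0.14,-0.05,0.47,0.12,85],[-0.55,0,0.14,-0.05,0.47,0.12,85],[-0.55,0,0.14,-0.05,0.47,0.12,85],[-0.55,0,0.14,-0.05,0.47,0.12,85],[-0.55,0,0.14,-0.05,0.47,0.12,85],[-0.55,0,0.14,-0.05,0.47,0.12,85],[-0.55,0,0.14,-0.05,0.47,0.12,85]]]'>/dev/null
python3 -m crank '[[[-0.55,0,0.14,-0.05,0.47,0.12,85],[-0.55,0,0.14,-0.05,0.47,0.12,85],[-0.55,0,0.14,-0.05,0.47,0.12,85],[-0.55,0,0.14,-0.05,0.47,0.12,85],[-0.55,0,0.14,-0.05,0.47,0.12,85],[-0.55,0,0.14,-0.05,0.47,0.12,85],[-0.55,0,0.14,-0.05,0.47,0.12,85],[-0.55,0,0.14,-0.05,0.47,0.12,85]]]'>/dev/null
python3 - <<'E'
from c import *
from b import rp
st();plan(pre,Q,8)
im=capture("top");cv2.imwrite("pics/top5.png",im);cv2.imwrite("pics/scene5.png",capture("scene"));g=cv2.cvtColor(im,cv2.COLOR_BGR2GRAY)
for nm,zf in(("low",lambda x:12+54*(x+170)/340+40),):
    xs=np.arange(-165,171,15)
    print(nm,[int(np.mean([g[tuple(proj("top",rk(rp,[[x,y,zf(x)]]))[0][::-1].round().astype(int))] for y in range(-60,0,6)])) for x in xs])
p0,Q0=pose();w=capture("wrist");cv2.imwrite("pics/w5.png",w)
E
```

```text
t 20.5 p [ 452.6 -279.1  264.6] x [0.355 0.611 0.708] z [ 0.343  0.619 -0.707] j [-1.08  0.44  1.42  0.65  1.73 -0.6 ] F [ 0.2 -0.1 -0.4] g 0.999 0.0
t 20.5 p [ 452.6 -279.1  264.6] x [0.355 0.611 0.708] z [ 0.343  0.619 -0.707] j [-1.08  0.44  1.42  0.65  1.73 -0.6 ] F [ 0.2 -0.1 -0.4] g 0.999 0.0
n 8 row [-0.531, -0.018, 0.517, -0.011, -0.001, -0.002] max 0.531
[[453.0, -279.0, 265.0], [451.0, -279.0, 228.0], [450.0, -279.0, 191.0], [449.0, -279.0, 153.0], [448.0, -279.0, 116.0]]
low [112, 177, 201, 137, 110, 170, 145, 110, 105, 122, 105, 107, 121, 119, 115, 119, 90, 79, 96, 75, 82, 108, 131]
```

The long can has settled behind the front can (x ≈ -88). I'll descend to the pre-grasp and check centring by low-saturation columns.

```bash
python3 -m crank '[[[-0.53,-0.02,0.52,-0.01,0,0,85],[-0.53,-0.02,0.52,-0.01,0,0,85],[-0.53,-0.02,0.52,-0.01,0,0,85],[-0.53,-0.02,0.52,-0.01,0,0,85],[-0.53,-0.02,0.52,-0.01,0,0,85],[-0.53,-0.02,0.52,-0.01,0,0,85],[-0.53,-0.02,0.52,-0.01,0,0,85],[-0.53,-0.02,0.52,-0.01,0,0,85]]]'>/dev/null
python3 - <<'E'
from c import *
st();plan(t,Q,8)
im=capture("wrist");cv2.imwrite("pics/w6.png",im)
hs=cv2.cvtColor(im,cv2.COLOR_BGR2HSV)
for r in range(110,260,15):
    msk=(hs[r,:,1]<22)&(hs[r,:,2]>110);c=np.where(msk[200:460])[0]+200
    runs=np.split(c,np.where(np.diff(c)>2)[0]+1);print(r,[(int(x[0]),int(x[-1])) for x in runs if len(x)>12])
E
```

```text
t 21.45 p [ 448.5 -277.3  116.9] x [0.354 0.616 0.704] z [ 0.35   0.611 -0.71 ] j [-1.09  0.61  1.59  0.64  1.46 -0.81] F [ 0.1 -0.   0. ] g 1.0 0.0
n 8 row [-0.005, 0.001, 0.547, -0.002, 0.004, 0.001] max 0.547
[[448.0, -277.0, 117.0], [458.0, -261.0, 97.0], [468.0, -244.0, 78.0], [477.0, -228.0, 58.0], [487.0, -211.0, 39.0]]
110 [(254, 271)]
125 [(206, 222)]
140 []
155 [(297, 350)]
170 [(288, 318), (322, 359)]
185 [(289, 303), (320, 359)]
200 [(302, 357)]
215 [(301, 354)]
230 [(301, 350)]
245 [(308, 339)]
```

```bash
python3 -m crank '[[[0,0,0.55,0,0,0,85],[0,0,0.55,0,0,0,85],[0,0,0.55,0,0,0,85],[0,0,0.55,0,0,0,85],[0,0,0.55,0,0,0,85],[0,0,0.55,0,0,0,85],[0,0,0.55,0,0,0,85],[0,0,0.55,0,0,0,85]]]' 40 >/dev/null;python3 -m crank '[[[0,0,0,0,0,0,45],[0,0,0,0,0,0,45],[0,0,0,0,0,0,45],[0,0,0,0,0,0,45],[0,0,0,0,0,0,45],[0,0,0,0,0,0,45],[0,0,0,0,0,0,45],[0,0,0,0,0,0,45]]]' 40
cat > d.py <<'E'
from c import *
def final(yaw,a=-45):
    Q=tool(90+np.degrees(yaw),a);yv=[-np.sin(yaw),np.cos(yaw),0]
    return R.from_rotvec(np.radians(9)*np.array(yv))*Q
rp=np.array([594.3,294.5,np.radians(8.0)]);yaw=rp[2]
import json,os
if not os.path.exists("g2.json"):
    a,b=pose();json.dump([a.tolist(),b.as_quat().tolist()],open("g2.json","w"))
a,b=json.load(open("g2.json"));pg=np.array(a);Qg=R.from_quat(b)
m=Qg.inv().apply(np.array([481,-221,45])-pg);m[1]=0
ax=Qg.inv().apply([0,0,1.])
Qf=final(yaw);mid=lambda dx,dy,dz:rk(rp,[[-55+dx,dy,171.8+dz]])[0]
tcp=lambda dx,dy,dz:mid(dx,dy,dz)-Qf.apply(m)
E
python3 - <<'E'
from d import *
st();print(m.round(1),Qf.apply(ax).round(3),tcp(0,0,0).round(1))
up=pg+[0,0,270];plan(up,Qg,8)
plan(tcp(0,0,120),Qf,32,up,Qg)
E
```

```text
time_s: 23.1
eef_pos: [486.5, -210.4, 38.8]
ee_rot: [-0.192, 0.801, 0.462, 0.33]
force: [-0.8, -1.5, 4.1]
grip_width: 0.607
grip_force: 42.2
t 23.1 p [ 486.5 -210.4   38.8] x [0.355 0.613 0.706] z [ 0.352  0.612 -0.708] j [-0.96  0.7   1.68  0.74  1.26 -0.86] F [-0.8 -1.5  4.1] g 0.607 42.2
[ -4.1   0.  -12.8] [-0.141  0.99   0.002] [538.8 280.5 160. ]
n 8 row [0.953, -0.003, -0.956, 0.0, 0.0, 0.0] max 0.956
[[486.0, -210.0, 39.0], [486.0, -210.0, 106.0], [486.0, -210.0, 174.0], [486.0, -210.0, 241.0], [486.0, -210.0, 309.0]]
n 32 row [0.698, -0.038, 0.051, 0.037, -0.348, -0.165] max 0.698
[[486.0, -210.0, 309.0], [529.0, -99.0, 380.0], [556.0, 36.0, 399.0], [561.0, 171.0, 363.0], [539.0, 280.0, 280.0]]
```

```bash
python3 -m crank '[[[0.4,0,-0.4,0,0,0,45],[0.9,0,-0.9,0,0,0,45],[1,0,-1,0,0,0,45],[1,0,-1,0,0,0,45],[1,0,-1,0,0,0,45],[1,0,-1,0,0,0,45],[1,0,-1,0,0,0,45],[0.8,0,-0.8,0,0,0,45]]]' 60 >/dev/null
python3 -m crank '[[[0.7,-0.04,0.05,0.04,-0.35,-0.16,45],[0.7,-0.04,0.05,0.04,-0.35,-0.16,45],[0.7,-0.04,0.05,0.04,-0.35,-0.16,45],[0.7,-0.04,0.05,0.04,-0.35,-0.16,45],[0.7,-0.04,0.05,0.04,-0.35,-0.16,45],[0.7,-0.04,0.05,0.04,-0.35,-0.16,45],[0.7,-0.04,0.05,0.04,-0.35,-0.16,45],[0.7,-0.04,0.05,0.04,-0.35,-0.16,45]]]'
python3 -m crank '[[[0.7,-0.04,0.05,0.04,-0.35,-0.16,45],[0.7,-0.04,0.05,0.04,-0.35,-0.16,45],[0.7,-0.04,0.05,0.04,-0.35,-0.16,45],[0.7,-0.04,0.05,0.04,-0.35,-0.16,45],[0.7,-0.04,0.05,0.04,-0.35,-0.16,45],[0.7,-0.04,0.05,0.04,-0.35,-0.16,45],[0.7,-0.04,0.05,0.04,-0.35,-0.16,45],[0.7,-0.04,0.05,0.04,-0.35,-0.16,45]]]' >/dev/null
python3 -c "
from d import *
st();plan(tcp(0,0,120),Qf,16)"
```

```text
time_s: 24.7
eef_pos: [529.3, -97.1, 361.6]
ee_rot: [-0.086, 0.801, 0.567, 0.173]
force: [0.6, -0.4, -1.8]
grip_width: 0.604
grip_force: 62.6
t 25.5 p [557.   38.2 380.3] x [ 0.168  0.986 -0.017] z [ 0.044 -0.025 -0.999] j [-0.13  0.32  1.12 -0.02  1.66  0.03] F [-0.  -0.6 -2.5] g 0.605 62.7
n 16 row [0.676, -0.042, 0.007, 0.031, -0.347, -0.166] max 0.676
[[557.0, 38.0, 380.0], [562.0, 105.0, 373.0], [561.0, 170.0, 353.0], [553.0, 229.0, 322.0], [539.0, 280.0, 280.0]]
```

```bash
python3 -m crank '[[[0.68,-0.04,0.01,0.03,-0.35,-0.17,45],[0.68,-0.04,0.01,0.03,-0.35,-0.17,45],[0.68,-0.04,0.01,0.03,-0.35,-0.17,45],[0.68,-0.04,0.01,0.03,-0.35,-0.17,45],[0.68,-0.04,0.01,0.03,-0.35,-0.17,45],[0.68,-0.04,0.01,0.03,-0.35,-0.17,45],[0.68,-0.04,0.01,0.03,-0.35,-0.17,45],[0.68,-0.04,0.01,0.03,-0.35,-0.17,45]]]' >/dev/null
python3 -m crank '[[[0.68,-0.04,0.01,0.03,-0.35,-0.17,45],[0.68,-0.04,0.01,0.03,-0.35,-0.17,45],[0.68,-0.04,0.01,0.03,-0.35,-0.17,45],[0.68,-0.04,0.01,0.03,-0.35,-0.17,45],[0.68,-0.04,0.01,0.03,-0.35,-0.17,45],[0.68,-0.04,0.01,0.03,-0.35,-0.17,45],[0.68,-0.04,0.01,0.03,-0.35,-0.17,45],[0.67,-0.04,0,0.03,-0.34,-0.16,45]]]' >/dev/null
python3 -c "
from d import *
st();plan(tcp(0,0,30),Qf,8)"
```

```text
t 27.1 p [538.8 280.9 278.3] x [-0.213  0.68  -0.701] z [-0.007 -0.719 -0.695] j [ 0.55  0.78  0.84 -0.71  1.92  0.22] F [ 1.   0.2 -1.9] g 0.603 62.7
n 8 row [0.307, 0.069, 0.309, 0.003, 0.004, 0.005] max 0.309
[[539.0, 281.0, 278.0], [539.0, 281.0, 256.0], [539.0, 281.0, 234.0], [539.0, 281.0, 212.0], [539.0, 280.0, 190.0]]
```

```bash
python3 -m crank '[[[0.31,0.07,0.31,0,0,0,45],[0.31,0.07,0.31,0,0,0,45],[0.31,0.07,0.31,0,0,0,45],[0.31,0.07,0.31,0,0,0,45],[0.31,0.07,0.31,0,0,0,45],[0.31,0.07,0.31,0,0,0,45],[0.31,0.07,0.31,0,0,0,45],[0.3,0.06,0.3,0.02,0.03,0.04,45]]]' >/dev/null
python3 - <<'E'
from d import *
st();plan(tcp(0,0,0),Qf,8)
p,Q=pose();ims={n:capture(n) for n in("scene","top","wrist")}
for n,i in ims.items(): cv2.imwrite(f"pics/{n}7.png",i)
c=p+Q.apply(m);a=Q.apply(ax);print("mid",c.round(1))
im=cv2.cvtColor(ims["top"],cv2.COLOR_BGR2GRAY).astype(np.float32)
from scipy.ndimage import map_coordinates as mc
def prof(c,a,ss,off):
    v=[]
    for o in off:
        P=proj("top",[c+s*a+[o,0,0] for s in ss]);v.append(mc(im,[P[:,1],P[:,0]],order=1))
    return np.mean(v,0).round().astype(int).tolist()
ss=np.arange(-66,-24,3);print(ss.tolist(),prof(c,a,ss,(-8,0,8)))
yv=np.array([-np.sin(yaw),np.cos(yaw),0]);sc=rk(rp,[[-140,0,43]])[0]
ss=np.arange(-63,-30,3);print(ss.tolist(),prof(sc,yv,ss,(-6,0,6)),prof(sc,yv,-ss,(-6,0,6)))
L=np.zeros((600,800,3),np.uint8)
L[:300,:400]=cv2.resize(ims["scene"][150:300,330:530],(400,300),interpolation=cv2.INTER_CUBIC)
L[:300,400:]=cv2.resize(ims["top"][120:270,200:400],(400,300),interpolation=cv2.INTER_CUBIC)
L[300:,:480]=cv2.resize(ims["wrist"],(480,300),interpolation=cv2.INTER_AREA)
L[300:,480:]=cv2.resize(ims["scene"][170:320,260:420],(320,300),interpolation=cv2.INTER_CUBIC)
cv2.imwrite("pics/c7.png",L)
E
```

```text
t 27.9 p [539.3 280.1 189. ] x [-0.207  0.686 -0.698] z [-0.01  -0.715 -0.7  ] j [ 0.54  0.83  0.97 -0.67  1.78  0.35] F [-0.2 -0.2 -2. ] g 0.604 62.7
n 8 row [0.103, 0.02, 0.1, 0.001, -0.001, -0.001] max 0.103
[[539.0, 280.0, 189.0], [539.0, 280.0, 182.0], [539.0, 280.0, 175.0], [539.0, 280.0, 167.0], [539.0, 280.0, 160.0]]
mid [540.3 286.4 200.8]
[-66, -63, -60, -57, -54, -51, -48, -45, -42, -39, -36, -33, -30, -27] [137, 119, 113, 122, 125, 108, 99, 119, 152, 174, 183, 187, 188, 190]
[-63, -60, -57, -54, -51, -48, -45, -42, -39, -36, -33] [132, 129, 128, 131, 126, 117, 131, 158, 178, 184, 186] [78, 69, 68, 73, 95, 135, 161, 173, 177, 179, 183]
```

View pics/c7.png

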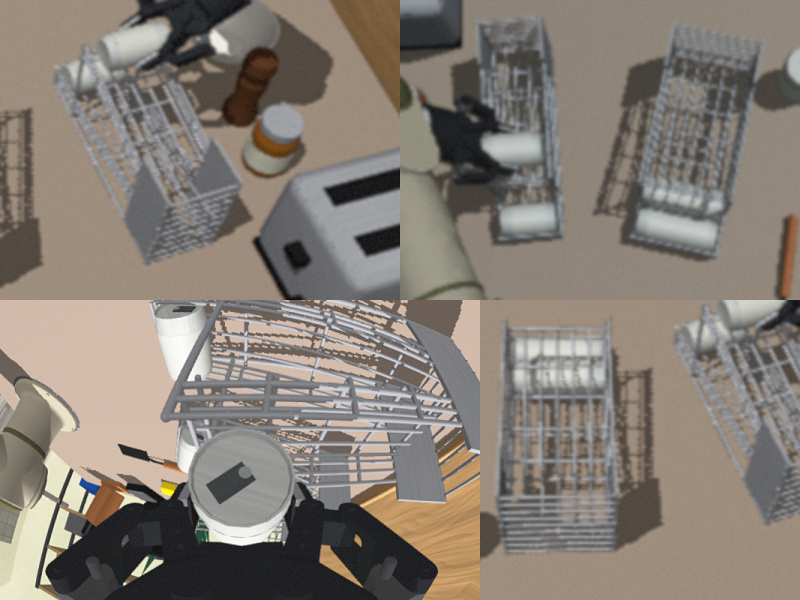

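The long can lies behind its front can, and the short can hangs crosswise over the narrow rack, ring-pull left and centred. Its foot edge reads -43 against -43.5 for the stock can. Lowering now.

```bash
python3 -m crank '[[[0.11,0.02,0.11,0,0,0,45],[0.11,0.02,0.11,0,0,0,45],[0.11,0.02,0.11,0,0,0,45],[0.11,0.02,0.11,0,0,0,45],[0.11,0.02,0.11,0,0,0,45],[0.09,0.02,0.09,0,0,0,45],[0.01,0,0.01,0,0,0,45],[0,0,0,0,0,0,45]]]' | grep -E 'pos|^force'
python3 -m crank '[[[0.01,0.002,0.01,0,0,0,45],[0.01,0.002,0.01,0,0,0,45],[0.01,0.002,0.01,0,0,0,45],[0.01,0.002,0.01,0,0,0,45],[0.01,0.002,0.01,0,0,0,45],[0.01,0.002,0.01,0,0,0,45],[0,0,0,0,0,0,45],[0,0,0,0,0,0,45]]]'| grep -E 'pos|^force'
```

```text
eef_pos: [538.8, 280.1, 166.8]
force: [-0.3, -0.3, -1.6]
eef_pos: [538.8, 280.1, 164.7]
force: [-0.9, -0.8, -1.9]
```

```bash
python3 -m crank '[[[0.01,0.002,0.01,0,0,0,45],[0.01,0.002,0.01,0,0,0,45],[0.01,0.002,0.01,0,0,0,45],[0.01,0.002,0.01,0,0,0,45],[0,0,0,0,0,0,45],[0,0,0,0,0,0,45],[0,0,0,0,0,0,45],[0,0,0,0,0,0,45]]]' | grep -E 'pos|^force'
```

```text
eef_pos: [538.8, 280.1, 163.3]
force: [0.5, 0.2, -1.5]
```

```bash
python3 -m crank '[[[0.01,0.002,0.01,0,0,0,45],[0.01,0.002,0.01,0,0,0,45],[0.01,0.002,0.01,0,0,0,45],[0.01,0.002,0.01,0,0,0,45],[0,0,0,0,0,0,45],[0,0,0,0,0,0,45],[0,0,0,0,0,0,45],[0,0,0,0,0,0,45]]]' | grep -E 'pos|^force'
```

```text
eef_pos: [538.8, 280.1, 161.8]
force: [-0.1, -0.9, -1.5]
```

```bash
python3 -m crank '[[[0.01,0.002,0.01,0,0,0,45],[0.01,0.002,0.01,0,0,0,45],[0.01,0.002,0.01,0,0,0,45],[0,0,0,0,0,0,45],[0,0,0,0,0,0,45],[0,0,0,0,0,0,45],[0,0,0,0,0,0,45],[0,0,0,0,0,0,45]]]' | grep -E 'pos|^force'
```

```text
eef_pos: [538.7, 280.1, 160.8]
force: [0.9, 0.1, -0.9]
```

```bash
python3 -m crank '[[[0.01,0.002,0.01,0,0,0,45],[0.01,0.002,0.01,0,0,0,45],[0,0,0,0,0,0,45],[0,0,0,0,0,0,45],[0,0,0,0,0,0,45],[0,0,0,0,0,0,45],[0,0,0,0,0,0,45],[0,0,0,0,0,0,45]]]' | grep -E 'pos|^force'
```

```text
eef_pos: [538.7, 280.1, 160.0]
force: [0.8, 0.8, -2.4]
```

```bash
python3 -m crank '[[[0.01,0.002,0.01,0,0,0,45],[0.01,0.002,0.01,0,0,0,45],[0.01,0.002,0.01,0,0,0,45],[0,0,0,0,0,0,45],[0,0,0,0,0,0,45],[0,0,0,0,0,0,45],[0,0,0,0,0,0,45],[0,0,0,0,0,0,45]]]' | grep -E 'pos|^force'
```

```text
eef_pos: [538.9, 280.0, 159.6]
force: [0.4, 0.1, 6.2]
```

```bash
python3 -m crank '[[[0.01,0.002,0.01,0,0,0,45],[0.01,0.002,0.01,0,0,0,45],[0,0,0,0,0,0,45],[0,0,0,0,0,0,45],[0,0,0,0,0,0,45],[0,0,0,0,0,0,45],[0,0,0,0,0,0,45],[0,0,0,0,0,0,45]]]' | grep -E 'pos|^force'
```

```text
eef_pos: [539.0, 280.0, 159.6]
force: [-0.0, 1.1, 8.8]
```

Contact is firm but gentle at the expected height. I'll release and lift as before.

```bash
python3 -m crank '[[[0,0,0,0,0,0,62],[0,0,0,0,0,0,62],[0,0,0,0,0,0,62],[-0.3,-0.06,-0.3,0,0,0,70],[-0.5,-0.1,-0.5,0,0,0,75],[-0.7,-0.15,-0.7,0,0,0,80],[-0.8,-0.17,-0.8,0,0,0,85],[-0.9,-0.2,-0.9,0,0,0,85]]]' >/dev/null
python3 -m crank '[[[-0.9,-0.2,-0.9,0,0,0,85],[-0.7,-0.15,-0.7,0,0,0,85],[0,0,0,0,0,0,85],[0,0,0,0,0,0,85],[0,0,0,0,0,0,85],[0,0,0,0,0,0,85],[0,0,0,0,0,0,85],[0,0,0,0,0,0,85]]]' >/dev/null
for i in 1 2; do python3 -m crank '[[[0,0,0,0,0,0,85],[0,0,0,0,0,0,85],[0,0,0,0,0,0,85],[0,0,0,0,0,0,85],[0,0,0,0,0,0,85],[0,0,0,0,0,0,85],[0,0,0,0,0,0,85],[0,0,0,0,0,0,85]]]' >/dev/null; done
cat > e.py <<'E'
from d import *
import b
st();im=capture("top");cv2.imwrite("pics/top9.png",im);g=cv2.cvtColor(im,cv2.COLOR_BGR2GRAY);g0=cv2.cvtColor(cv2.imread("pics/top0.png"),cv2.COLOR_BGR2GRAY)
xs=np.arange(-165,171,15);zf=lambda x:12+54*(x+170)/340+40
for r,h in((rp,40),(b.rp,60)):
    for G in(g0,g):
        print([int(np.mean([G[tuple(proj("top",rk(r,[[x,y,zf(x)]]))[0][::-1].round().astype(int))] for y in range(-h,h+1,6)])) for x in xs])
E
python3 e.py
```

```text
t 37.65 p [539.6 280.  329.9] x [-0.207  0.686 -0.698] z [-0.01  -0.715 -0.699] j [ 0.54  0.76  0.73 -0.74  2.01  0.14] F [-0.1  0.3 -1. ] g 0.992 0.0
t 37.65 p [539.6 280.  329.9] x [-0.207  0.686 -0.698] z [-0.01  -0.715 -0.699] j [ 0.54  0.76  0.73 -0.74  2.01  0.14] F [-0.1  0.3 -1. ] g 0.992 0.0
[112, 176, 185, 136, 102, 99, 123, 107, 110, 115, 99, 105, 120, 101, 99, 108, 98, 90, 102, 75, 84, 88, 108]
[115, 180, 190, 135, 100, 158, 143, 127, 112, 118, 102, 108, 123, 104, 101, 108, 101, 93, 105, 76, 87, 90, 111]
[105, 168, 193, 133, 108, 92, 123, 111, 106, 118, 103, 106, 117, 115, 108, 119, 107, 102, 100, 75, 80, 103, 126]
[108, 172, 197, 135, 107, 174, 143, 113, 109, 121, 106, 109, 121, 118, 111, 122, 109, 105, 103, 78, 83, 106, 129]
```

Both cans now sit behind their front cans (x ≈ -88), and the arm is clear. I'll let them settle a moment, then hand in.

```bash
python3 -m crank '[[[0,0,0,0,0,0,85],[0,0,0,0,0,0,85],[0,0,0,0,0,0,85],[0,0,0,0,0,0,85],[0,0,0,0,0,0,85],[0,0,0,0,0,0,85],[0,0,0,0,0,0,85],[0,0,0,0,0,0,85]]]' >/dev/null; python3 -c "
from rig import *
print(finish_job())"
```

```text
the job is handed in; nothing more can be done
None
```

I loaded both cans and handed the job in after about 38 s; the last top picture shows each on the lower tier behind its front can, but no verdict was returned.

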